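# Set the probe gap with the knurled wheel and lock it

### The job

On the black setting fixture, roll the knurled wheel under a fingertip, in as many strokes as it takes, until the probe foot has closed in on the rotor disc just far enough that the pointer blade on the sliding head lines up with the blade of the index mark; then push the lock lever round with a fingertip as far as it goes and take the hand away. Move the head only by the wheel, leave the index mark as it is set, never let the foot run up against the disc, and do not pick up or disturb the loose things standing about.

Things in the scene. Friction and masses are not known exactly. Their poses are not given: they have to be found in the camera images.
- fixture: black setting fixture fixed to the table; base plate 145 x 360 x 18 mm, yaw varies. Origin at table height; x axis points away from the robot, y axis from the wheel towards the rotor disc, z up. In this frame (mm): base x -60..85, y -170..190, top z 18; sliding head x -20..40, 35 long in y, top z 76; index rail x 66..82, y -65..45, top z 50.
- housing (a point): centre of the top of the black wheel housing, a block 90 mm square that reaches from the base to 80 mm above the table; the wheel stands 14 mm out of a slot in its top, nearer the robot's side. Nothing within 100 mm of the wheel is higher than the wheel's top.
- disc (a point): centre of the fixed steel rotor disc's upper face, 52 mm above the table; radius 65 mm, hub and small studs up to 66 mm above the table.
- wheel_top (a point): highest point of the knurled steel wheel, middle of its width, 94 mm above the table. The wheel has radius 36 mm, is 24 mm wide, its axle is level and parallel to the fixture's x axis, 36 mm below this point; 36 straight ridges of 1.5 mm round its rim. The point does not turn with the wheel; axes as the fixture's.
- wheel (a joint): turn of the wheel in rad; grows as the top of the wheel is rolled along the fixture's +y (towards the disc). A rack moves the head 12 mm per rad in the same direction as the wheel's top: 1 mm for every 3 mm rolled at the rim. Light friction: about 1 N at the rim turns it, it stays where it is left and can be rolled back.
- carriage (a joint): travel of the sliding head in m along the fixture's +y, towards the disc; always 0.012 times the wheel's turn; end stops beyond -0.005 and 0.056. The clear gap from the foot to the disc's rim is 60 mm minus this travel.
- head: dark steel sliding head with the probe foot (round nose, towards the disc, 41 mm above the table) and the pointer blade (towards the index rail); origin and axes coincide with the fixture's when the travel is 0. Not to be pushed by hand.
- pointer (a point): tip of the pointer blade, on its centre line and upper face (62 mm above the table). The blade is a steel strip 8 mm wide in y that sticks out of the head's far side along the fixture's +x. Axes as the fixture's.
- foot (a point): foremost point of the probe foot on the head; nearest point of the disc's rim lies straight ahead along the fixture's +y.
- mark (a point): tip of the index mark's blade, on its centre line and upper face, same height and width (8 mm) as the pointer blade and facing it across 1.5 mm. Carried by a small dark block on the dark rail (ticks every 5 mm), set beforehand 16 to 42 mm ahead of the pointer's start. Axes as the fixture's: the pointer is lined up when its y in this frame is 0.
- lock (a joint): swing of the lock lever in rad about a vertical axis: 0 to 0.25 at the start (unlocked, lever points from its pivot to the fixture's -x, towards the robot), grows counter-clockwise seen from above until it lies along the base pointing to the fixture's -y at the stop, 1.5. It stays where it is left; about 1 N at the ball moves it.
- lock_ball (a point): centre of the black ball (radius 9 mm) at the end of the lock lever, 60 mm from the pivot and 50 mm above the table (32 mm above the base); the lever is a level steel rod of radius 5 mm.
- lock_pivot (a point): axis of the lock lever's pivot, at the rod's height, on a boss of radius 11 mm that stands at the robot's side of the base plate (fixture x -45, y 30 mm).
- plug: plain steel plug, 20 mm across, 45 mm tall, upright on the base behind the housing; a bystander to leave alone; origin at its underside
- nut: steel nut, 26 mm across, 12 mm thick, on the base behind the housing; a bystander to leave alone; origin at its underside
- ring_gauge: steel ring, 54 mm across, 16 mm thick, on the table near the robot's side of the fixture; a bystander to leave alone; origin at its underside
- gauge_block: steel block 35 x 60 x 12 mm on the table beyond the fixture; a bystander to leave alone; origin at its underside
- driver: screwdriver 170 mm long lying on the table near the disc's end; a bystander to leave alone
- cup: grey plastic cup, 72 mm across, 75 mm tall, to the robot's right; a bystander to leave alone; origin at its underside
- bottle: white bottle, 54 mm across, 130 mm tall, to the robot's left; a bystander to leave alone; origin at its underside

How it is judged:
On the way, in this order (a step that is already met when the one before it is completed fails the run):
1. the pointer stands at the index mark while the lever is still unlocked (y of pointer in the frame of mark between -0.003 and 0.003 m and value of joint lock below 0.6 rad), for 0.3 s.
2. the lock lever is pushed round (value of joint lock above 1.25 rad), for 0.2 s.
At the end, for the whole second after the job is handed in: the pointer blade is lined up with the mark's blade within 3 mm, the head is at rest, and the lock lever is swung beyond 1.25 rad (y of pointer in the frame of mark between -0.003 and 0.003 m and value of joint lock above 1.25 rad and velocity of joint carriage between -0.002 and 0.002 m/s); the robot touches nothing.
It fails at once if the foot is run up to the disc (gap under 6 mm) (value of joint carriage above 0.054 m).
It fails at once if the head is pushed by hand instead of by the wheel (contact force between any of the fingers, the arm and head above 2 N).
It fails at once if the index mark is shifted (distance of mark from where it was at the start of the episode above 0.003 m).
It fails at once if a loose thing is picked up or disturbed (moved over 20 mm) (distance of any of plug, nut, ring_gauge, gauge_block, driver, cup, bottle from where it was at the start of the episode above 0.02 m).
It also fails if it takes over 48 s, if anything falls off the work surface, if the arm or the gripper's body presses on something with over 40 N, if the wrist force passes 120 N, or if a joint passes its speed limit or range.

### The arm

A 6-joint arm with a two-finger parallel gripper is mounted at the origin on the work surface. World frame = base frame: x ahead of the robot, y to its left, z up, the work surface at z = 0. Lengths are in m, angles in rad, forces in N, time in s.
With the tool pointing down it reaches from about 0.225 to 0.875 m from the base axis. Payload 3.4 kg.
Tool frame: the origin (TCP) lies at the very end of the fingers, on their centre line; the grasp point (between the pads) lies 19 mm behind it (manip.hold_point_z is the distance from the TCP to the grasp point, in m); z points along the fingers, x is the direction in which the jaws open and shut, and the axes are right-handed (so a half turn about z gives the same grasp; the last joint's range is limited). The gripper opens to 85 mm and grips with 20 to 120 N. Pads are 22 mm wide; open, the fingers measure 114 mm over their backs; the gripper's body (76 mm by 85 mm) begins 54 mm behind the grasp point. The pads swing forward as they close: fully open they stand 13 mm farther back than shut.
Start: joints at [1.098, 0.276, 1.505, -0, 1.361, -0.121], TCP at [0.198, 0.54, 0.231] pointing down, gripper open.
Joint ranges: [-2.89, 2.89], [-0.75, 2.08], [0.22, 2.7], [-1.18, 4.32], [0.11, 2.71], [-2.7, 2.7]. Speed limits (rad/s): [2.57, 2.57, 3.14, 3.14, 3.14, 3.14].

### API

Orientations are given as a unit quaternion [w, x, y, z].
In Python, from rig import telemetry, cams, manip, finder gives the robot as it stands. The module is installed in compiled form; this text tells all that it offers.
- The arm moves only by the tool carry_out, never from a script. Its argument "rows" is a list that holds one entry, the list of rows, each a list of 5 numbers: the gripper's target within -1 to 1 (fully open at 1, half-way at 0, shut at -1), then the shift along the world's x, y, z in cm, then the turn about the world's z in rad. A call has 1 to 12 rows; each row shifts and turns the commanded pose from where the row before left it; what a row does not reach is not made up. A row lasts 1/10 s, in which the tool goes at most 50 mm and 8.59 degrees, less where a joint would pass 70% of its speed; a pose out of reach is approached as far as the arm can. A call with a gripper value outside its range is refused whole. The fingers move at their own pace and stop on an object; "force" is the grip in N (left out, the last holds). Time passes only in rows, so rows that do not move let the fingers close. It gives the time, the measured TCP pose, the force and the opening at its end, in the units of the state.
- telemetry.get_state(): the state, without advancing time (a new reading comes with each control period).
- cams.get_image(name): name is "scene" or "top" or "wrist"; returns a dict with "image" (400x640x3 uint8, red, green, blue), "camera_matrix" (3x3 intrinsics, pixels), "eye" and "attitude" of the camera in the world. Camera axes: x right, y down, z forward; pixel columns grow to the right and rows downward; lengths in m; the calibration is good to about 2 mm. A picture is of the moment at which its call begins. There is no depth.
- manip.sign_off(): hands the job in, once; it reports no verdict.
Trained networks look in a picture, given as the dict that the camera call returned (one of the last four; its "shot" number tells which), for a name from the list of things; names that differ only in an ending like _2 or _b are one class to them, and where a whole thing is asked for, a point or a joint stands for the part that bears it (a point fixed in the world has none). Each returns a list of dicts, best first, with "confidence" (0 to 1); they miss things now and then, are a little off and sometimes report something else, mostly with a low value. They report only what shows in the picture. A call takes as long as a camera call.
- finder.boxes_of(picture, thing): "xy" ([column, row] in pixels, amid what is visible of it).
The state is a dict: "clock": time; "qpos": joint angles; "qd": joint speeds; "effort": joint torques, N m; "position": TCP position; "ee_rot": TCP orientation; "contact_force": force on the tool from outside, world axes, zero at the start; "moment": the same for the moment, N m; "width": finger opening in m.
Only numpy, scipy, OpenCV 4.12 (cv2) and the standard library are available. Lean on these libraries where they do the work, as an engineer would, in place of code of your own. Each camera call takes 0.05 s, during which the arm holds its last target.

## Working session

There is one attempt and no reset: what is moved stays moved. The work goes in short steps, Python scripts to look and compute and a tool call to move; the robot and the scene stay as the last step left them, time stands still between calls to the robot, and variables do not carry over. Pictures are saved under pics/ and viewed, and the job is handed in when it is done.

Besides the shell and the picture viewer there is one more tool, called after "Emit:" as name(argument=value, ...), one argument or row to a line, values as JSON. carry_out: Moves the arm, as the interface text tells. Its arguments: {"type":"object","properties":{"rows":{"type":"array","items":{"type":"array","items":{"type":"array","items":{"type":"number"}}}},"force":{"type":"number"}},"required":["rows"]}

```bash
mkdir -p pics
cat > h.py <<'E'
import numpy as np, cv2
from rig import telemetry, cams, manip, finder
from scipy.spatial.transform import Rotation as R
def rot(a):
    a=np.array(a,float)
    return a if a.shape==(3,3) else R.from_quat([a[1],a[2],a[3],a[0]]).as_matrix()
def px2w(p,uv,z):
    K=np.array(p["camera_matrix"]);Rm=rot(p["attitude"]);e=np.array(p["eye"])
    d=Rm@np.linalg.solve(K,[uv[0],uv[1],1]); return e+d*(z-e[2])/d[2]
def w2px(p,w):
    K=np.array(p["camera_matrix"]);Rm=rot(p["attitude"]);e=np.array(p["eye"])
    c=K@(Rm.T@(np.array(w)-e)); return c[:2]/c[2]
def save(p,n,crop=None,s=1):
    im=p["image"]
    if crop: im=im[crop[1]:crop[3],crop[0]:crop[2]]
    im=cv2.resize(im,None,fx=s,fy=s,interpolation=cv2.INTER_CUBIC)
    cv2.imwrite("pics/"+n,im[:,:,::-1])
E
python3 - <<'E'
from h import *
print(telemetry.get_state())
zs=dict(housing=.08,disc=.052,wheel_top=.094,pointer=.062,foot=.041,mark=.062,lock_ball=.05,lock_pivot=.05,plug=.045,nut=.012,ring_gauge=.016,cup=.075,bottle=.13)
for c in ["top","scene","wrist"]:
    p=cams.get_image(c); save(p,c+"0.png"); print(c,p["attitude"],p["eye"],p["camera_matrix"])
    if c=="wrist":continue
    for k,z in zs.items():
        for b in finder.boxes_of(p,k)[:2]:
            print(k,np.round(b["xy"],1),round(b["confidence"],2),np.round(px2w(p,b["xy"],z),4))
E
```

```text
{'clock': 0.0, 'qpos': array([ 1.09803350e+00,  2.76610137e-01,  1.50614852e+00, -1.98414122e-05,
        1.36067042e+00, -1.21022220e-01]), 'qd': array([-0.0019223 , -0.00040845,  0.00098054,  0.00052842, -0.00032794,
       -0.00153301]), 'effort': array([-2.64858099e-03, -4.16782093e+01, -2.45799333e+01, -3.21403068e-04,
        1.11230501e-02,  1.94734980e-05]), 'position': array([0.19788891, 0.53931548, 0.23042493]), 'ee_rot': array([ 4.39487962e-04,  8.19916865e-01,  5.72481870e-01, -8.06258714e-04]), 'contact_force': array([-0.21604418,  0.4641284 ,  0.26401678]), 'moment': array([ 0.00263254,  0.02989658, -0.04889944]), 'width': 0.08543548326018637}
top [ 0.00849048 -0.69986663  0.71372645 -0.02663031] [0.53238833 0.04311697 1.1098896 ] [[390.9339924    0.         312.78651421]
 [  0.         390.9339924  202.560249  ]
 [  0.           0.           1.        ]]
housing [302.7 186.6] 0.68 [0.6261 0.042  0.08  ]
disc [304.9 183.2] 0.73 [0.6378 0.0358 0.052 ]
disc [355.3 214.9] 0.52 [ 0.549  -0.0993  0.052 ]
wheel_top [307.4 185.4] 0.83 [0.6277 0.0297 0.094 ]
pointer [321.7 179.
[... 1280 characters left out ...]
 0.638  -0.0195  0.062 ]
lock_ball [330.6 211.2] 0.61 [0.579 0.04  0.05 ]
lock_ball [333.6 235. ] 0.6 [ 0.6576 -0.0142  0.05  ]
lock_pivot [335.9 232.7] 0.7 [ 0.6552 -0.0036  0.05  ]
plug [332.9 255.9] 0.6 [ 0.7106 -0.0611  0.045 ]
nut [332.7 257.5] 0.64 [ 0.6948 -0.0486  0.012 ]
ring_gauge [278.1 236.3] 0.59 [ 0.5337 -0.1244  0.016 ]
cup [190.6 268.1] 0.73 [ 0.5261 -0.382   0.075 ]
bottle [424.9 160. ] 0.69 [0.6559 0.3595 0.13  ]
bottle [302.6 236.5] 0.43 [ 0.6645 -0.1233  0.13  ]
wrist [0.12261744 0.81077858 0.56595176 0.08544981] [0.12636051 0.56591729 0.37400829] [[343.3901163    0.         321.73305996]
 [  0.         343.3901163  197.05409352]
 [  0.           0.           1.        ]]
```

Run:
```python
from h import *
a=cv2.imread("pics/top0.png")[100:260,200:420]; cv2.imwrite("pics/top0c.png",cv2.resize(a,None,fx=3.6,fy=3.6,interpolation=cv2.INTER_CUBIC))
a=cv2.imread("pics/scene0.png")[150:310,240:460]; cv2.imwrite("pics/scene0c.png",cv2.resize(a,None,fx=3.6,fy=3.6,interpolation=cv2.INTER_CUBIC))
```

```text
(no output)
```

View pics/top0c.png

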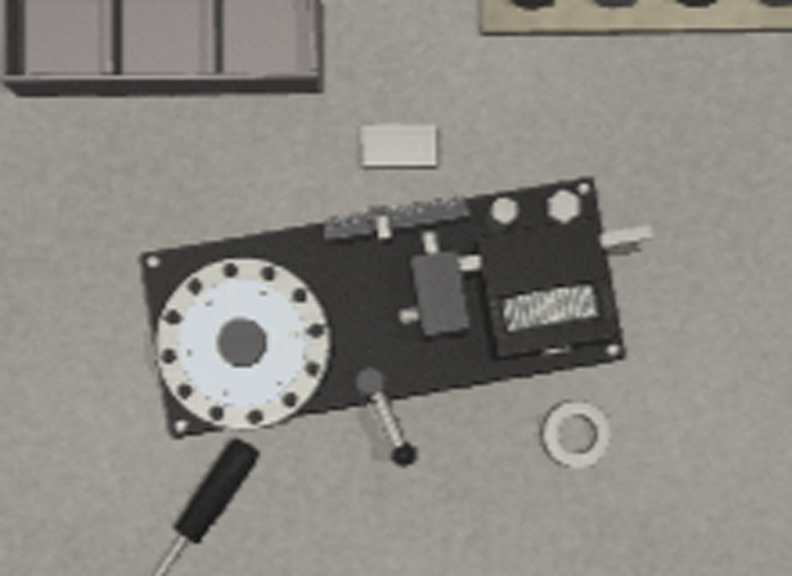

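View pics/scene0c.png

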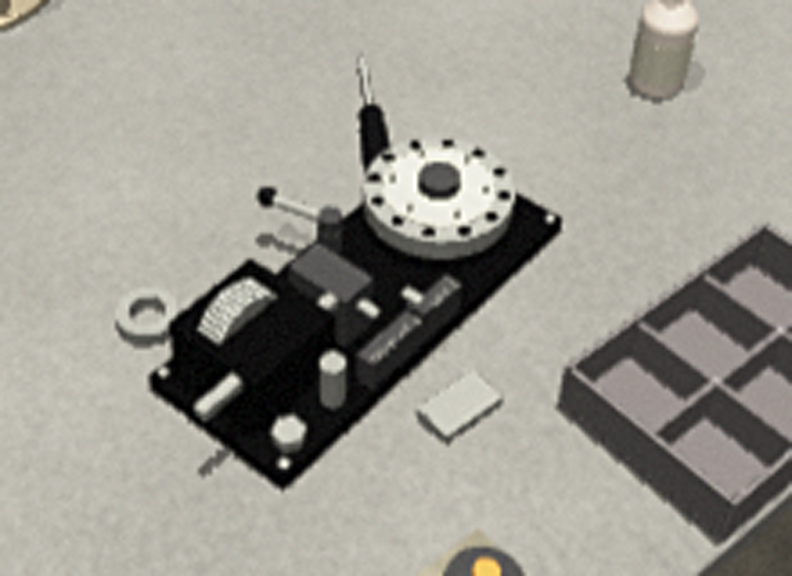

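View pics/top0.png

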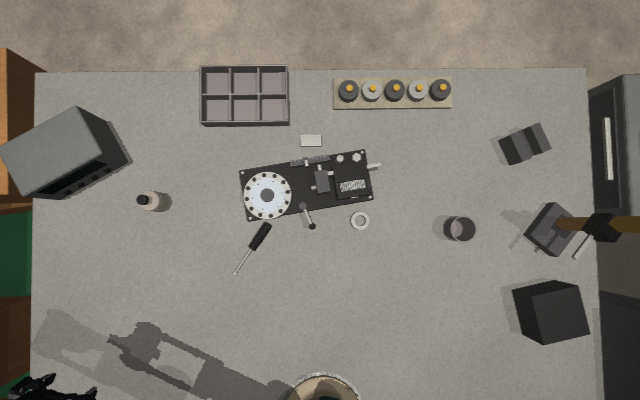

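```bash
cat > fit.py <<'E'
from h import *
from scipy.optimize import least_squares
pt=cams.get_image("top");ps=cams.get_image("scene")
T=[((140,255),(85,190,18)),((592,178),(85,-170,18)),((625,357),(-60,-170,18)),((172,438),(-60,190,18)),((370,378),(-45,30,55))]
S=[((282,489),(85,-170,18)),((150,380),(-60,-170,18)),((562,224),(85,190,18))]
Tp=[(pt,(200+(u+.5)/3.6-.5,100+(v+.5)/3.6-.5),w) for (u,v),w in T]
Sp=[(ps,(240+(u+.5)/3.6-.5,150+(v+.5)/3.6-.5),w) for (u,v),w in S]
def F(q,w): 
    c,s=np.cos(q[2]),np.sin(q[2]); w=np.array(w)/1000
    return np.array([q[0]+c*w[0]-s*w[1],q[1]+s*w[0]+c*w[1],w[2]])
def res(q): return np.concatenate([w2px(p,F(q,w))-uv for p,uv,w in Tp+Sp])
r=least_squares(res,[.63,.03,.17]); q=r.x
print(q); print(np.round(r.fun.reshape(-1,2),2))
def inv(P): 
    d=P[:2]-q[:2];c,s=np.cos(q[2]),np.sin(q[2]); return np.round(1000*np.array([c*d[0]+s*d[1],-s*d[0]+c*d[1],P[2]]),1)
for n,(u,v),z in [("wheel",(550,308),.094),("ptr",(430,242),.062),("mark",(384,228),.062),("ball",(403,455),.05),("hub",(242,342),.066),("head",(440,293),.076),("stub",(625,238),.05),("ring",(575,434),.016)]:
    P=px2w(pt,(200+(u+.5)/3.6-.5,100+(v+.5)/3.6-.5),z); print("top",n,inv(P),np.round(P,4))
for n,(u,v),z in [("wheel",(238,302),.094),("ptr",(368,306),.062),("mark",(412,296),.062),("ball",(267,196),.05),("hub",(440,172),.066)]:
    P=px2w(ps,(240+(u+.5)/3.6-.5,150+(v+.5)/3.6-.5),z); print("scn",n,inv(P),np.round(P,4))
E
python3 fit.py
```

```text
[0.62821256 0.01927817 0.15744716]
[[ 0.02 -0.79]
 [ 0.59 -1.37]
 [ 0.85 -0.68]
 [-0.09 -0.52]
 [ 0.66  0.14]
 [ 0.21 -2.38]
 [-0.9  -0.83]
 [ 0.3  -1.7 ]]
top wheel [ -18.9 -105.7   94. ] [ 0.6261 -0.088   0.094 ]
top ptr [ 47.9 -30.4  62. ] [ 0.6803 -0.0032  0.062 ]
top mark [64.3  1.7 62. ] [0.6914 0.031  0.062 ]
top ball [-105.5   17.4   50. ] [0.5213 0.0199 0.05  ]
top hub [ -1.8 120.5  66. ] [0.6075 0.138  0.066 ]
top head [  7.5 -30.1  76. ] [ 0.6404 -0.0092  0.076 ]
top stub [  26.8 -178.    50. ] [ 0.6826 -0.1523  0.05  ]
top ring [-113.6 -118.1   16. ] [ 0.5345 -0.1151  0.016 ]
scn wheel [ -10.9 -112.3   94. ] [ 0.635  -0.0933  0.094 ]
scn ptr [ 47.2 -29.4  62. ] [ 0.6794 -0.0023  0.062 ]
scn mark [66.4  1.2 62. ] [0.6936 0.0308 0.062 ]
scn ball [-104.8   17.5   50. ] [0.522  0.0201 0.05  ]
scn hub [ -1.9 123.9  66. ] [0.6069 0.1414 0.066 ]
```

Emit:
carry_out(
  rows=[
    [[-1,2.1,-3.1,0,0.025],[-1,2.1,-3.1,0,0.025],[-1,2.1,-3.1,0,0.025],[-1,2.1,-3.1,0,0.025],[-1,2.1,-3.1,0,0.025],[-1,2.1,-3.1,0,0.025],[-1,2.1,-3.1,0,0.025],[-1,2.1,-3.1,0,0.025],[-1,2.1,-3.1,0,0.025],[-1,2.1,-3.1,0,0.025]],
  ],
)

```text
clock: 2.55
position: [0.4089, 0.2285, 0.2316]
ee_rot: [0.0, 0.742, 0.671, 0.0]
contact_force: [1.2, 0.4, -0.5]
width: 0.0002
```

Emit:
carry_out(
  rows=[
    [[-1,2.1,-3.1,-0.7,0.025],[-1,2.1,-3.1,-0.7,0.025],[-1,2.1,-3.1,-0.7,0.025],[-1,2.1,-3.1,-0.7,0.025],[-1,2.1,-3.1,-0.7,0.025],[-1,2.1,-3.1,-0.7,0.025],[-1,2.1,-3.1,-0.7,0.025],[-1,2.1,-3.1,-0.7,0.025],[-1,2.1,-3.1,-0.7,0.025],[-1,1.2,-1.0,-0.7,0.02],[-1,0,0,0,0]],
  ],
)

```text
clock: 3.65
position: [0.6101, -0.0611, 0.1599]
ee_rot: [-0.0, 0.656, 0.755, -0.0]
contact_force: [-0.3, 0.0, 0.9]
width: 0.0002
```

Run:
```python
from h import *
s=telemetry.get_state(); print(s["clock"],s["position"],s["ee_rot"],s["contact_force"],s["width"],s["qpos"])
x=rot(s["ee_rot"])[:,0]; print("yaw",np.arctan2(x[1],x[0]))
p=cams.get_image("wrist"); save(p,"w1.png"); print(p["eye"],p["attitude"])
```

```text
3.65 [ 0.61010427 -0.06108954  0.15987212] [-4.49131302e-04  6.55658904e-01  7.55056990e-01 -3.76693414e-04] [-0.31037785  0.04772566  0.92271291] 0.00015392686092835622 [-2.13088613e-01  3.78779262e-01  1.53233325e+00 -2.42036411e-04
  1.23163009e+00 -1.92449042e+00]
yaw 1.7114823606293221
[ 0.53458779 -0.07171589  0.30265668] [0.09744368 0.64846274 0.7465424  0.11258444]
```

View pics/w1.png

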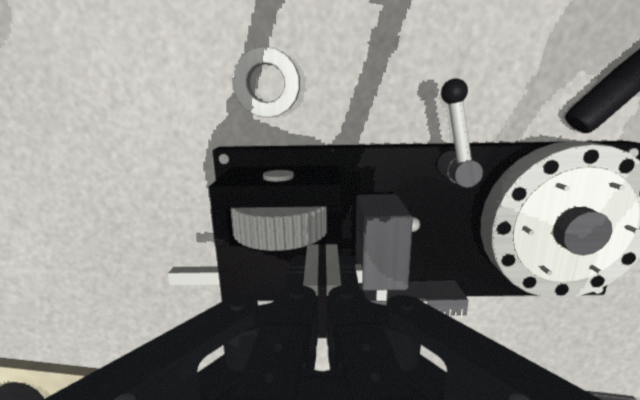

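```bash
cat > ov.py <<'E'
from h import *
Q=[0.62821256,0.01927817,0.15744716]
def F(w,q=Q):
    c,s=np.cos(q[2]),np.sin(q[2]); w=np.array(w)/1000
    return np.array([q[0]+c*w[0]-s*w[1],q[1]+s*w[0]+c*w[1],w[2]])
def Finv(P,q=Q):
    d=P[:2]-np.array(q[:2]);c,s=np.cos(q[2]),np.sin(q[2]); return np.round(1000*np.array([c*d[0]+s*d[1],-s*d[0]+c*d[1],P[2]]),1)
def wheelpts(x,y):
    return [[(x+o,y+36*np.sin(t),58+36*np.cos(t)) for t in np.linspace(-.91,.91,20)] for o in(-12,12)]
def draw(p,polys,n,crop,s,q=Q):
    im=p["image"][crop[1]:crop[3],crop[0]:crop[2],::-1].copy()
    im=cv2.resize(im,None,fx=s,fy=s,interpolation=cv2.INTER_CUBIC)
    for po in polys:
        a=np.array([(w2px(p,F(w,q))-np.array(crop[:2])+.5)*s-.5 for w in po])
        cv2.polylines(im,[a.round().astype(int)],False,(0,0,255),1)
    cv2.imwrite("pics/"+n,im)
E
python3 - <<'E'
from ov import *
p=cams.get_image("wrist")
base=[(-60,-170,18),(-60,190,18),(85,190,18),(85,-170,18),(-60,-170,18)]
draw(p,wheelpts(-19,-106)+[base],"w1o.png",(170,130,490,310),2.4)
for n,uv,z in [("nearleftcorner",(217,149),.018),("pivot",(466,172),.06),("ball",(454,90),.05),("hub",(583,231),.066)]: print(n,Finv(px2w(p,uv,z)))
E
```

```text
nearleftcorner [ -63.2 -161.3   18. ]
pivot [-50.   30.3  60. ]
ball [-107.    19.8   50. ]
hub [ -4.8 119.9  66. ]
```

View pics/w1o.png

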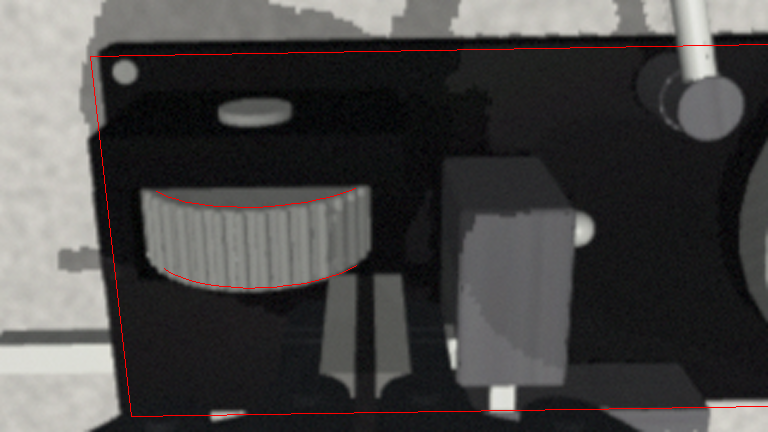

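Emit:
carry_out(
  rows=[
    [[-1,0.6,-1.3,-2,0.017],[-1,0.6,-1.3,-2,0],[-1,0.6,-1.3,-1.6,0],[-1,0,0,-0.4,0],[-1,0,0,0,0]],
  ],
)

```text
clock: 4.25
position: [0.6264, -0.0975, 0.1009]
ee_rot: [-0.001, 0.648, 0.761, -0.0]
contact_force: [-0.1, -0.0, 0.3]
width: -0.0
```

Emit:
carry_out(
  rows=[
    [[-1,0,0,-0.2,0],[-1,0,0,0,0]],
  ],
)

```text
clock: 4.45
position: [0.6273, -0.0976, 0.1001]
ee_rot: [0.0, 0.648, 0.762, 0.0]
contact_force: [-0.3, -0.4, -0.2]
width: 0.0001
```

Emit:
carry_out(
  rows=[
    [[-1,0,0,-0.2,0],[-1,0,0,0,0]],
  ],
)

```text
clock: 4.65
position: [0.6271, -0.0979, 0.0976]
ee_rot: [0.0, 0.648, 0.762, 0.0]
contact_force: [-0.4, 0.3, -1.0]
width: 0.0002
```

Emit:
carry_out(
  rows=[
    [[-1,0,0,-0.1,0],[-1,0,0,0,0]],
  ],
)

```text
clock: 4.85
position: [0.6271, -0.0981, 0.0963]
ee_rot: [-0.0, 0.648, 0.761, 0.0]
contact_force: [-0.2, -0.4, -0.5]
width: -0.0002
```

Emit:
carry_out(
  rows=[
    [[-1,0,0,-0.2,0],[-1,0,0,0,0]],
  ],
)

```text
clock: 5.05
position: [0.6271, -0.0982, 0.0941]
ee_rot: [-0.0, 0.648, 0.761, 0.0]
contact_force: [-0.4, 0.1, -0.4]
width: -0.0001
```

Emit:
carry_out(
  rows=[
    [[-1,0,0,-0.1,0],[-1,0,0,0,0]],
  ],
)

```text
clock: 5.25
position: [0.6272, -0.0983, 0.0938]
ee_rot: [0.0, 0.648, 0.761, 0.0]
contact_force: [-0.2, -0.0, 3.9]
width: 0.0001
```

Emit:
carry_out(
  rows=[
    [[-1,-0.06,0.36,0,0],[-1,-0.06,0.36,0,0],[-1,-0.06,0.36,0,0],[-1,-0.06,0.36,0,0]],
  ],
)

```text
clock: 5.65
position: [0.6251, -0.0837, 0.0939]
ee_rot: [0.001, 0.648, 0.761, 0.0]
contact_force: [-0.7, -0.9, 5.2]
width: 0.0001
```

Emit:
carry_out(
  rows=[
    [[-1,-0.06,0.36,0,0],[-1,-0.06,0.36,-0.02,0],[-1,-0.06,0.36,-0.03,0],[-1,0,0,0,0]],
  ],
)

```text
clock: 6.05
position: [0.6222, -0.0719, 0.092]
ee_rot: [-0.001, 0.648, 0.762, -0.0]
contact_force: [0.3, 0.2, -0.7]
width: 0.0002
```

```bash
cat > look.py <<'E'
import sys
from ov import *
n=sys.argv[1]
s=telemetry.get_state(); print(s["clock"],s["position"],s["contact_force"])
p=cams.get_image("scene"); save(p,"s%s.png"%n,(260,180,400,280),5.6)
p=cams.get_image("wrist"); save(p,"w%s.png"%n)
E
python3 look.py 2
```

```text
6.05 [ 0.62218004 -0.07189426  0.09197258] [ 0.33088723  0.18074772 -0.65931843]
```

View pics/s2.png

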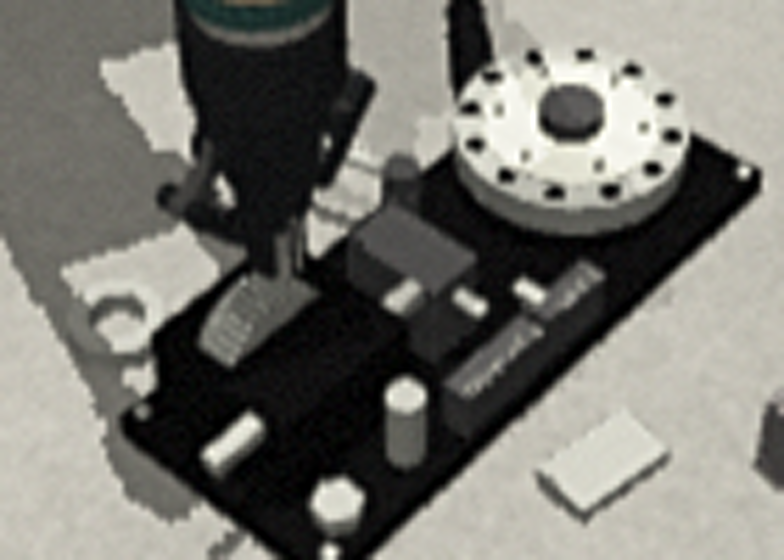

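View pics/w2.png

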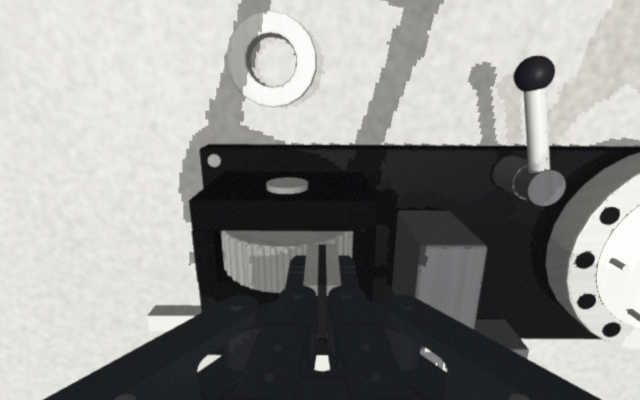

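```bash
cat > gap.py <<'E'
import sys
from ov import *
def blobs(p,cen,r=5,name=None):
    g=p["image"].astype(float).mean(2); S=8
    out=[]
    for c in cen:
        u,v=int(round(c[0])),int(round(c[1]))
        a=cv2.resize(g[v-r:v+r+1,u-r:u+r+1],None,fx=S,fy=S,interpolation=cv2.INTER_CUBIC)
        t=a.min()+.6*(a.max()-a.min())
        n,l,st,ce=cv2.connectedComponentsWithStats((a>t).astype(np.uint8))
        k=1+np.argmin([np.hypot(*(ce[i]-S*(r+.5)))-.05*st[i,4] for i in range(1,n)]); m=ce[k]
        out.append(((m[0]+.5)/S-.5+u-r,(m[1]+.5)/S-.5+v-r, st[k,4]/64, a.max()))
    return out
if __name__=="__main__":
    p=cams.get_image("scene")
    c=np.array(eval(sys.argv[1]))
    o=blobs(p,c)
    for b in o: print(np.round(b,2),Finv(px2w(p,b[:2],.062)))
    print(telemetry.get_state()["contact_force"])
    if len(sys.argv)>2: save(p,sys.argv[2],(310,210,380,260),11)
E
python3 gap.py "[(343.9,234),(354.6,232)]" s3.png
python3 - <<'E'
import cv2,numpy as np
from gap import *
import numpy as np
im=cv2.imread("pics/scene0.png")
p=cams.get_image("scene"); p=dict(p); p["image"]=im
for b in blobs(p,[(342.2,235),(354.4,232.3)]): print(np.round(b,2),Finv(px2w(p,b[:2],.062)))
E
```

```text
[343.59 233.61  12.47 239.25] [ 48.4 -23.3  62. ]
[354.25 231.68  13.28 244.09] [66.3  2.  62. ]
[ 0.40590499  0.70404456 -0.46020481]
[341.87 235.08  13.75 232.49] [ 48.3 -30.6  62. ]
[354.24 231.68  13.22 233.8 ] [66.3  2.  62. ]
```

View pics/s3.png

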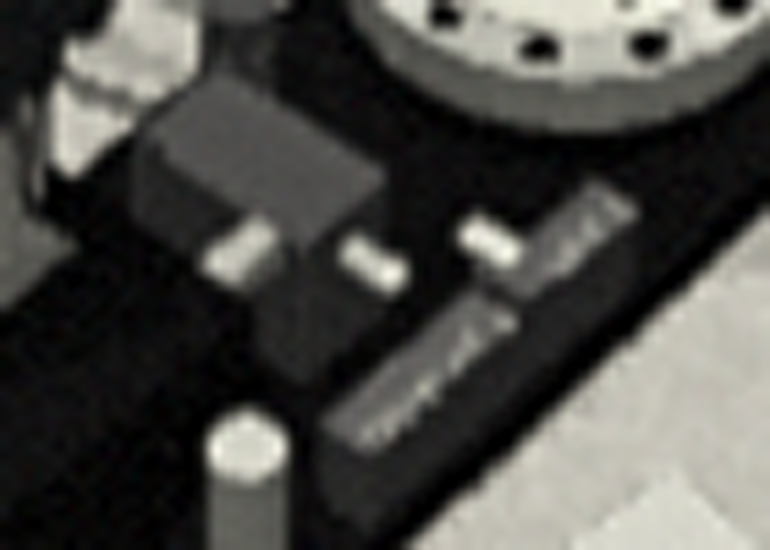

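Emit:
carry_out(
  rows=[
    [[-1,0,0,1.0,0],[-1,0.16,-1.0,0,0],[-1,0.16,-1.0,0,0],[-1,0.16,-1.0,0,0],[-1,0,0,0,0],[-1,0,0,-0.5,0],[-1,0,0,-0.3,0],[-1,0,0,-0.2,0],[-1,0,0,0,0]],
  ],
)

```text
clock: 7.15
position: [0.6275, -0.1028, 0.0927]
ee_rot: [-0.0, 0.648, 0.762, -0.0]
contact_force: [-0.0, 0.8, 0.7]
width: 0.0002
```

Emit:
carry_out(
  rows=[
    [[-1,-0.06,0.36,0.02,0],[-1,-0.06,0.36,0.02,0],[-1,-0.06,0.36,0,0],[-1,-0.06,0.36,0,0],[-1,-0.06,0.36,0,0]],
  ],
)

```text
clock: 7.65
position: [0.6249, -0.0846, 0.0939]
ee_rot: [0.0, 0.648, 0.761, 0.0]
contact_force: [-1.4, -1.5, 5.7]
width: -0.0001
```

Emit:
carry_out(
  rows=[
    [[-1,-0.06,0.36,0,0],[-1,-0.06,0.36,-0.02,0],[-1,-0.06,0.36,-0.03,0],[-1,0,0,0,0]],
  ],
)

```text
clock: 8.05
position: [0.6225, -0.0731, 0.0921]
ee_rot: [-0.001, 0.648, 0.762, 0.0]
contact_force: [-0.7, 0.3, 0.4]
width: 0.0
```

```bash
python3 gap.py "[(345.5,232.3),(354.25,231.7)]" s4.png
```

```text
[345.56 231.71  12.64 238.47] [ 48.  -14.2  62. ]
[354.25 231.68  13.39 242.68] [66.3  2.  62. ]
[-0.0275019   0.53258853  0.76354919]
```

View pics/s4.png

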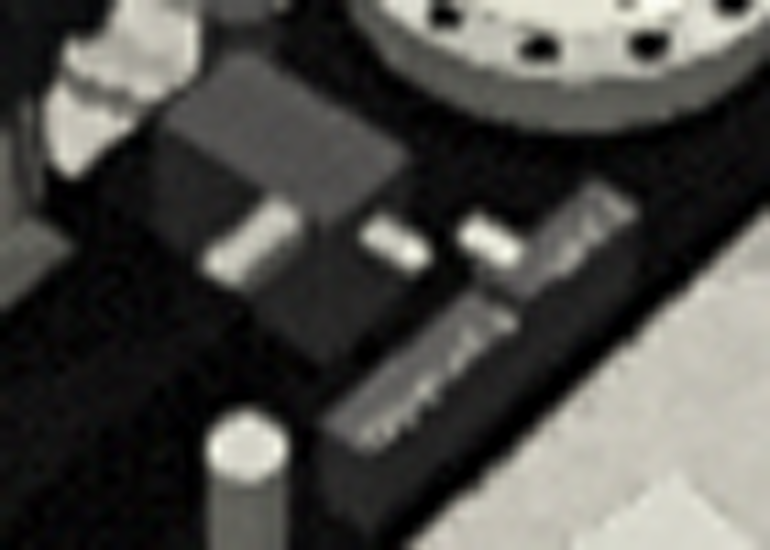

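Emit:
carry_out(
  rows=[
    [[-1,0,0,1.0,0],[-1,0.16,-0.96,0,0],[-1,0.16,-0.96,0,0],[-1,0.16,-0.96,0,0],[-1,0,0,0,0],[-1,0,0,-0.5,0],[-1,0,0,-0.3,0],[-1,0,0,-0.2,0],[-1,0,0,0,0]],
  ],
)

```text
clock: 9.0
position: [0.6273, -0.1031, 0.093]
ee_rot: [-0.0, 0.648, 0.762, -0.001]
contact_force: [-1.7, -0.6, 2.2]
width: 0.0
```

Emit:
carry_out(
  rows=[
    [[-1,-0.06,0.36,0.02,0],[-1,-0.06,0.36,0.02,0],[-1,-0.06,0.36,0,0],[-1,-0.06,0.36,0,0],[-1,-0.06,0.36,0,0],[-1,-0.06,0.36,0,0],[-1,-0.06,0.36,-0.02,0],[-1,-0.06,0.36,-0.03,0],[-1,0,0,0,0]],
  ],
)

```text
clock: 9.9
position: [0.6227, -0.0731, 0.0922]
ee_rot: [-0.001, 0.648, 0.762, 0.0]
contact_force: [-0.8, 1.1, 0.8]
width: -0.0001
```

```bash
python3 gap.py "[(347.5,230),(354.25,231.7)]" s5.png
```

```text
[347.66 230.09  13.17 225.35] [48.5 -5.6 62. ]
[354.26 231.68  13.33 243.83] [66.3  2.  62. ]
[0.2382962  0.93923269 0.05393853]
```

View pics/s5.png

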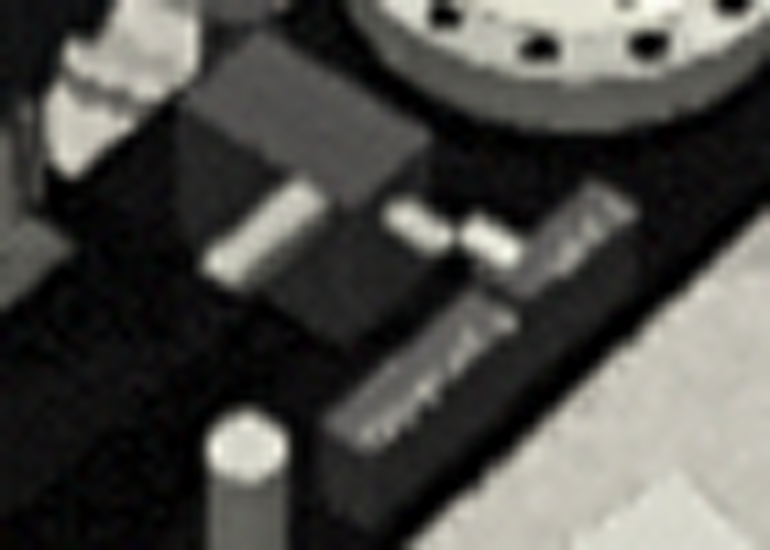

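Emit:
carry_out(
  rows=[
    [[-1,0,0,1.0,0],[-1,0.16,-0.96,0,0],[-1,0.16,-0.96,0,0],[-1,0.16,-0.96,0,0],[-1,0,0,0,0],[-1,0,0,-0.5,0],[-1,0,0,-0.3,0],[-1,0,0,-0.2,0],[-1,0,0,0,0]],
  ],
)

```text
clock: 10.85
position: [0.6274, -0.1032, 0.0931]
ee_rot: [0.0, 0.648, 0.762, -0.001]
contact_force: [-1.8, -1.5, 3.8]
width: -0.0
```

Emit:
carry_out(
  rows=[
    [[-1,-0.06,0.36,0.02,0],[-1,-0.06,0.36,0.02,0],[-1,-0.06,0.36,0,0],[-1,-0.06,0.36,0,0],[-1,-0.06,0.36,0,0],[-1,-0.06,0.36,0,0],[-1,0,0,0,0]],
  ],
)

```text
clock: 11.55
position: [0.624, -0.0803, 0.093]
ee_rot: [-0.0, 0.648, 0.762, 0.0]
contact_force: [-1.0, 1.1, 3.1]
width: 0.0003
```

```bash
python3 gap.py "[(348.8,228.8),(354.25,231.7)]" s6.png
```

```text
[350.78 229.59  20.17 235.21] [54.   1.7 62. ]
[352.72 230.71  21.3  241.94] [60.8  2.  62. ]
[-0.91121579  2.01627086  3.79144379]
```

View pics/s6.png

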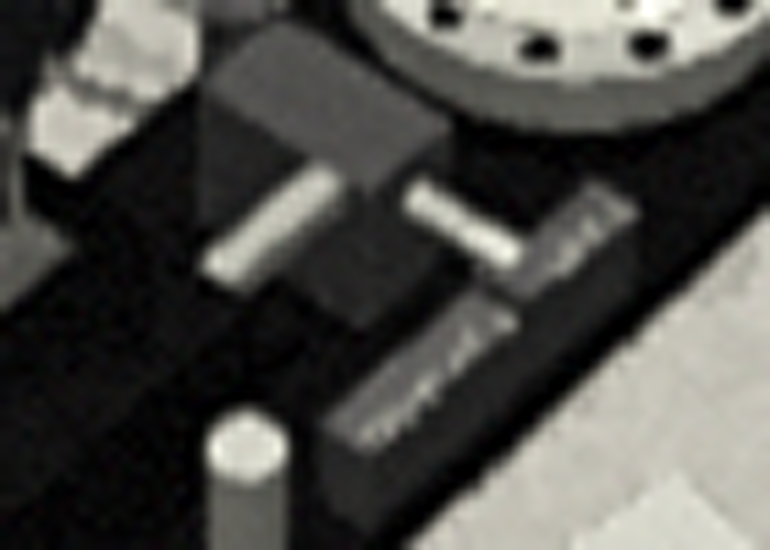

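Emit:
carry_out(
  rows=[
    [[-1,0,0,1,0],[-1,0,0,2.5,0],[-1,1,0,3,0],[-1,2.5,1,1,0],[-1,2,1,0,0],[-1,0,0,0,0]],
  ],
)

```text
clock: 12.2
position: [0.682, -0.0605, 0.1686]
ee_rot: [0.001, 0.648, 0.762, 0.001]
contact_force: [-1.1, -0.5, 0.1]
width: 0.0001
```

```bash
python3 look.py 7;  python3 - <<'E'
from ov import *
p=cams.get_image("wrist")
for w in [(48,0,62),(66,0,62)]: print(w2px(p,F(w)))
u,v=w2px(p,F((58,2,62))).round().astype(int)
c=(max(u-70,0),max(v-50,0),min(u+70,640),min(v+50,400)); print(c)
save(p,"w7c.png",c,5.6)
E
```

```text
12.2 [ 0.68196255 -0.06048139  0.16862746] [-1.10205197 -0.51257479  0.11806721]
[435.76011485 210.52621376]
[433.44029703 232.27570024]
(np.int64(367), np.int64(173), np.int64(507), np.int64(273))
```

View pics/w7.png

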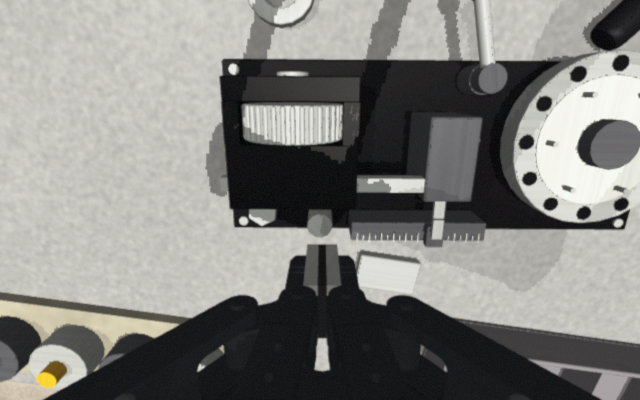

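View pics/w7c.png

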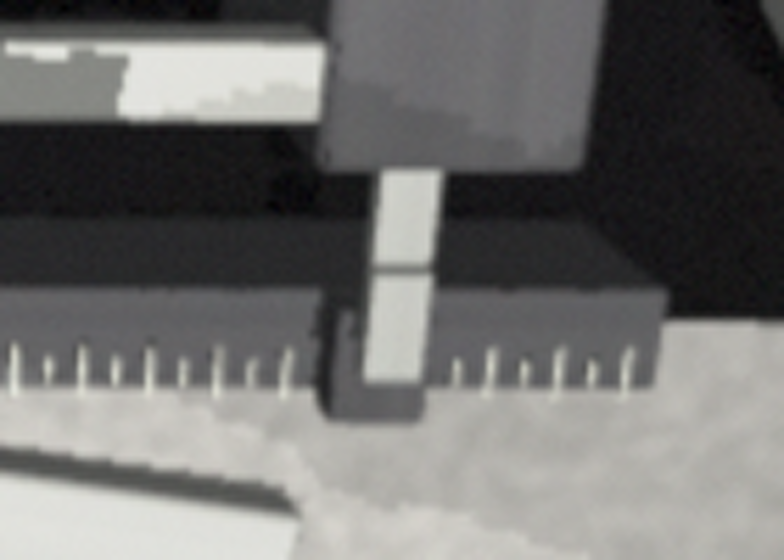

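Run:
```python
from ov import *
P=np.array([-47,30.]);r=40
def c(f,ex):
    u=np.array([-np.cos(f),-np.sin(f)]);t=np.array([np.sin(f),-np.cos(f)])
    d=5+8*abs(np.cos(f))+11*abs(np.sin(f))+ex
    k=P+r*u-d*t; return F((k[0],k[1],35))
cur=telemetry.get_state()["position"]
pts=[c(.21,13)]+[c(f,0) for f in np.linspace(.21,1.5,11)]+[c(1.5,-2.5)]
print("start",pts[0],(pts[0]-cur)*100)
for a,b in zip(pts,pts[1:]): print(np.round((b-a)*100,2),b.round(4))
p=cams.get_image("top")
print("driver tip",Finv(px2w(p,(200+250/3.6,100+445/3.6),.02)))
```

```text
start [0.52965939 0.05340865 0.035     ] [-14.85483182  11.4996709  -13.24568969]
[ 0.47 -1.21  0.  ] [0.5343 0.0413 0.035 ]
[-0.01 -0.45  0.  ] [0.5342 0.0367 0.035 ]
[ 0.04 -0.47  0.  ] [0.5346 0.032  0.035 ]
[ 0.11 -0.49  0.  ] [0.5358 0.0271 0.035 ]
[ 0.18 -0.49  0.  ] [0.5376 0.0222 0.035 ]
[ 0.26 -0.48  0.  ] [0.5402 0.0174 0.035 ]
[ 0.34 -0.45  0.  ] [0.5435 0.0129 0.035 ]
[ 0.41 -0.41  0.  ] [0.5477 0.0088 0.035 ]
[ 0.49 -0.36  0.  ] [0.5525 0.0052 0.035 ]
[ 0.55 -0.29  0.  ] [0.558  0.0023 0.035 ]
[ 0.6  -0.21  0.  ] [5.641e-01 3.000e-04 3.500e-02]
[0.25 0.02 0.  ] [5.666e-01 5.000e-04 3.500e-02]
driver tip [-78.6 130.8  20. ]
```

Emit:
carry_out(
  rows=[
    [[-1,-2.9,2.3,0,0],[-1,-3,2.3,0,0],[-1,-3,2.3,0,0],[-1,-3,2.3,0,0],[-1,-3,2.3,0,0],[-1,0,0,-2.6,0],[-1,0,0,-3,0],[-1,0,0,-2.5,0],[-1,0,0,0,0]],
  ],
)

```text
clock: 13.3
position: [0.5262, 0.0533, 0.0842]
ee_rot: [-0.003, 0.648, 0.761, -0.003]
contact_force: [-0.7, 0.8, 0.0]
width: -0.0001
```

```bash
python3 look.py 8
```

```text
13.3 [0.52621235 0.05330371 0.08415825] [-0.72167751  0.77341998  0.01599915]
```

View pics/w8.png

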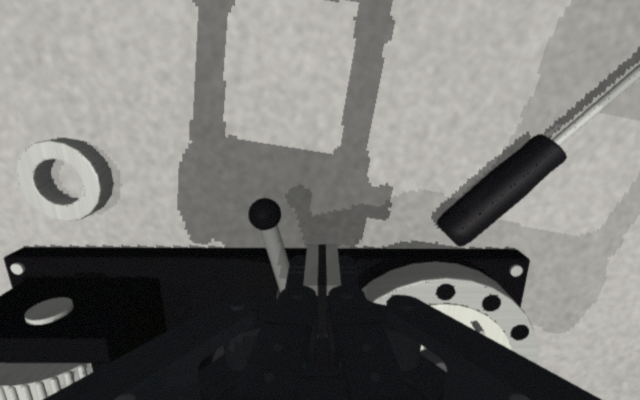

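Emit:
carry_out(
  rows=[
    [[-1,0.1,0,-1.5,0],[-1,0.1,0,-1.5,0],[-1,0.1,0,-1.0,0],[-1,0,0,-0.4,0],[-1,0,0,0,0]],
  ],
)

```text
clock: 13.9
position: [0.5333, 0.0535, 0.0433]
ee_rot: [0.0, 0.648, 0.761, 0.0]
contact_force: [0.2, 0.4, -1.0]
width: -0.0001
```

Emit:
carry_out(
  rows=[
    [[-1,0.2,-0.6,0,0],[-1,0.25,-0.6,0,0],[-1,0,-0.45,0,0],[-1,0.05,-0.45,0,0],[-1,0,0,0,0]],
  ],
)

```text
clock: 14.4
position: [0.5385, 0.0319, 0.0433]
ee_rot: [0.0, 0.649, 0.761, 0.0]
contact_force: [0.7, 0.5, 0.2]
width: -0.0003
```

Emit:
carry_out(
  rows=[
    [[-1,0,0,-0.4,0],[-1,0,-0.49,0,0],[-1,0,-0.49,0,0],[-1,0.1,-0.48,0,0],[-1,0.2,-0.45,0,0],[-1,0.3,-0.41,0,0],[-1,0,0,0,0]],
  ],
)

```text
clock: 15.1
position: [0.5451, 0.0086, 0.0391]
ee_rot: [0.001, 0.648, 0.761, 0.0]
contact_force: [0.2, 1.1, -1.0]
width: -0.0
```

```bash
python3 look.py 9
```

```text
15.1 [0.5450631  0.00860973 0.03908101] [ 0.19417924  1.08423475 -0.99062998]
```

View pics/w9.png

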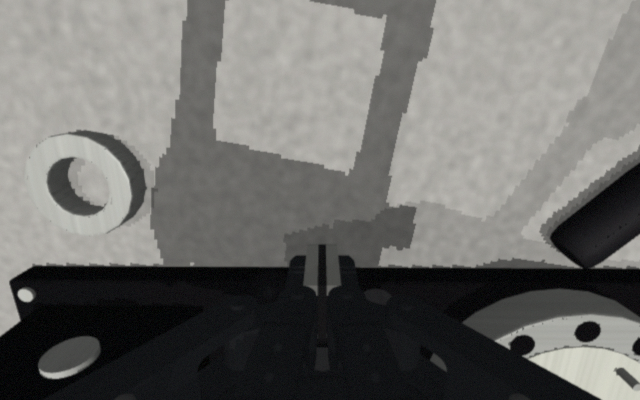

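Emit:
carry_out(
  rows=[
    [[-1,0.4,-0.3,0,0],[-1,0.5,-0.25,0,0],[-1,0.5,-0.2,0,0],[-1,0.5,-0.1,0,0],[-1,0,0,0,0]],
  ],
)

```text
clock: 15.7
position: [0.5643, 0.0004, 0.039]
ee_rot: [0.001, 0.648, 0.761, 0.0]
contact_force: [1.5, -0.4, -0.9]
width: -0.0
```

Emit:
carry_out(
  rows=[
    [[-1,0.2,0,0,0],[-1,0,0,0,0]],
  ],
)

```text
clock: 15.9
position: [0.5652, 0.0005, 0.039]
ee_rot: [0.0, 0.648, 0.762, -0.0]
contact_force: [-1.4, -1.5, -0.7]
width: -0.0
```

Run:
```python
from ov import *
p=cams.get_image("scene"); save(p,"s10.png",(250,160,410,280),5)
p=cams.get_image("top"); save(p,"t10.png",(240,130,400,250),5)
```

```text
(no output)
```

View pics/s10.png

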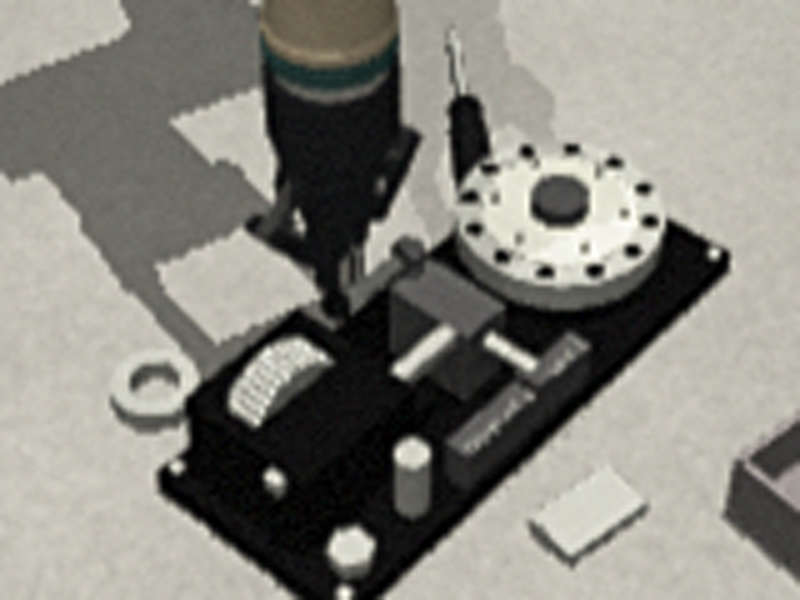

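View pics/t10.png

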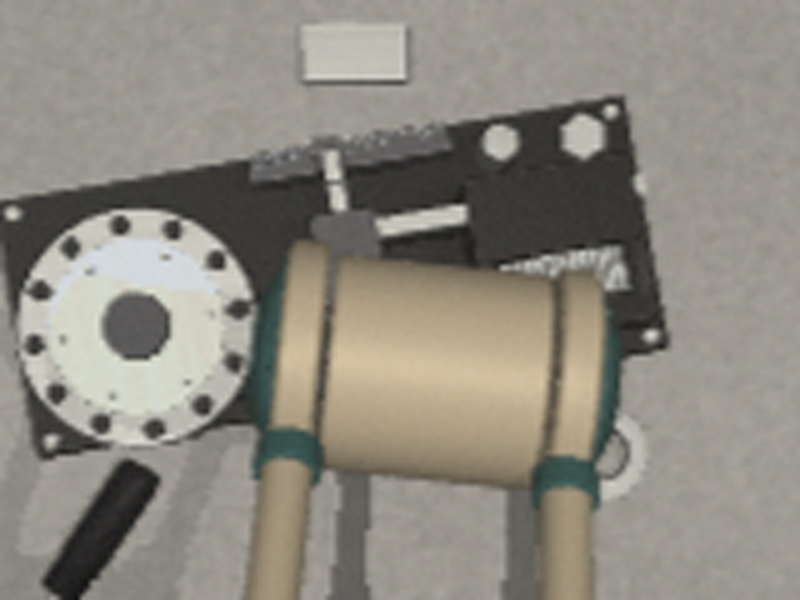

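Emit:
carry_out(
  rows=[
    [[-1,0.2,0.03,0,0],[-1,0.2,0.03,0,0],[-1,0,0,0,0]],
  ],
)

```text
clock: 16.3
position: [0.5656, 0.0008, 0.0387]
ee_rot: [-0.002, 0.648, 0.762, -0.003]
contact_force: [-7.7, -4.6, 4.6]
width: 0.0002
```

Emit:
carry_out(
  rows=[
    [[-1,0.2,0.03,0,0],[-1,0.1,0.03,0,0],[-1,0,0,0,0]],
  ],
)

```text
clock: 16.6
position: [0.5657, 0.0009, 0.0386]
ee_rot: [-0.004, 0.648, 0.762, -0.005]
contact_force: [-12.4, -5.5, 9.0]
width: -0.0001
```

Emit:
carry_out(
  rows=[
    [[-1,-0.7,-0.05,0,0],[-1,-1,0,0,0],[-1,-1.3,0,0,0],[-1,0,0,2,0],[-1,0,0,4,0],[-1,-2,0,4,0],[-1,-4,0,3,0],[-1,-4,0,2,0],[-1,-3,0,0,0],[-1,0,0,0,0]],
  ],
)

```text
clock: 17.6
position: [0.4075, 0.0024, 0.1895]
ee_rot: [-0.0, 0.648, 0.761, -0.0]
contact_force: [1.3, -0.4, -0.7]
width: 0.0
```

Run:
```python
from ov import *
print(telemetry.get_state()["contact_force"],telemetry.get_state()["position"])
p=cams.get_image("scene"); save(p,"s11.png",(250,160,410,280),5)
p=cams.get_image("top"); save(p,"t11.png",(240,130,400,250),5)
for n,(u,v) in [("x",(0,0))]: pass
p=cams.get_image("wrist"); save(p,"w11.png")
```

```text
[ 1.29189392 -0.42105267 -0.65214055] [0.4075186  0.00240043 0.18954204]
```

View pics/s11.png

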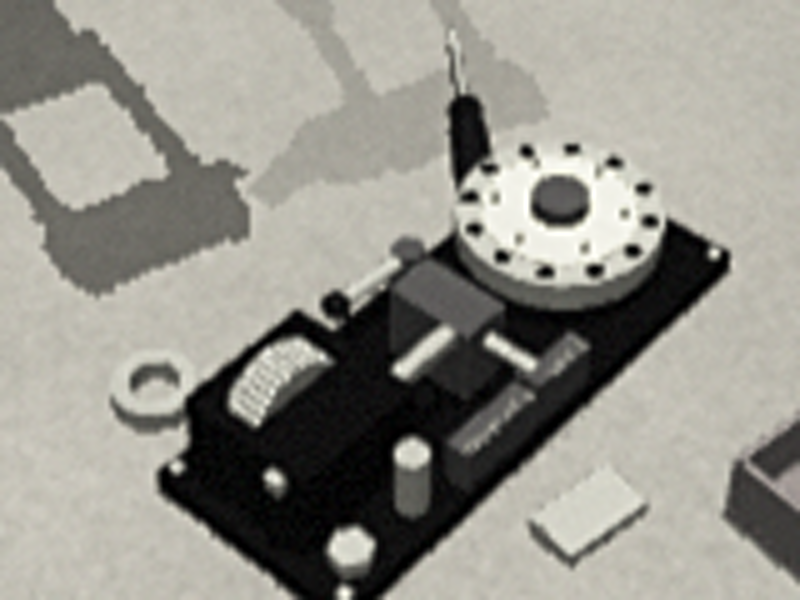

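View pics/t11.png

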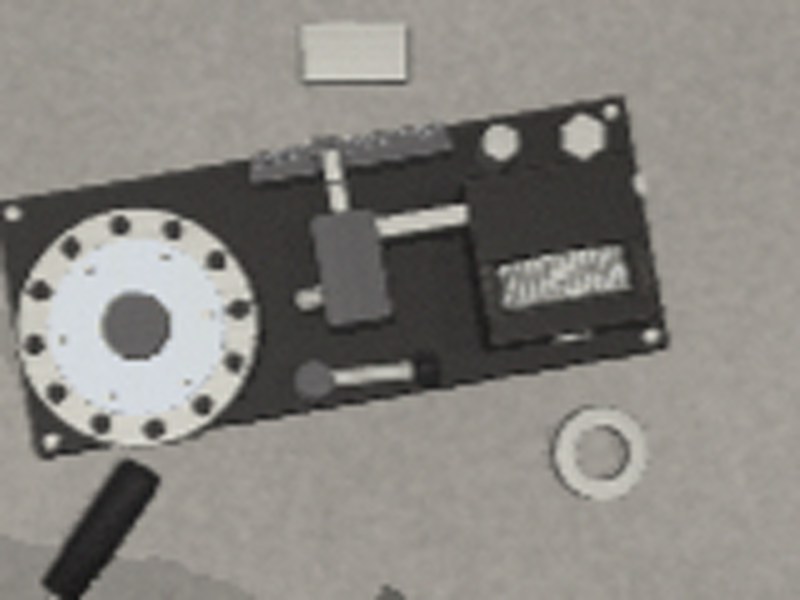

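View pics/w11.png

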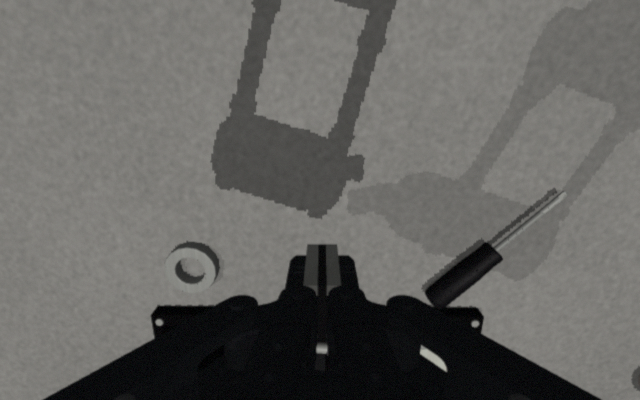

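```bash
python3 -c "
from rig import manip,telemetry
print(telemetry.get_state()['clock'],manip.sign_off())"
```

```text
the job is handed in; nothing more can be done
17.75 None
```

The job is handed in at 17.75 s of the allowed 48 s. The pointer is lined up with the index mark and the lock lever is at its stop.

- **Wheel:** I rolled it in four fingertip strokes, pressing with about 4–6 N. The head moved about 32 mm. With the lever still unlocked, a wrist-camera close-up showed the two blades level to within about 0.5 mm.
- **Lock lever:** I pushed it with the closed fingertip until it stopped moving and the force had risen to about 12 N. In the top view its angle works out at about 1.5 rad.
- **Last checks:** With the hand drawn back, the top and scene pictures show the blades still in line and the lever lying along the base. The loose things in view look unmoved by eye; I did not measure them. The cup and the bottle were outside these last pictures, but the arm never went near them. The force reading was down to noise level.
- **Disagreements:**
  - The finder network gave the middle of the whole fixture for most parts. I measured positions from the pictures instead.
  - My fixture position from the different cameras disagreed by about 3–5 mm, mostly along its x axis. I judged the alignment from the two blades in the same picture, so this did not affect it.
  - In the last alignment reading from the scene camera, the two blades merged into one patch. That is why I used the wrist close-up for the final check.

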